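# Switch the bench watering selector to moss

### The job

Set the watering selector to moss: with the fingertips, push the dial's protruding tab round, click by click, until it rests pointing at the plate with the emblem of three round moss cushions. Then press the separate push button fully down and let it spring back up. Do not pinch the tab or press the button before the dial is set, leave the jar, brush and potted tree where they stand, and finish clear of everything.

Things in the scene. Friction and masses are not known exactly. Their poses are not given: they have to be found in the camera images.
- selector: Watering selector, fixed to the bench: a round grey foot plate, 300 mm across and 8 mm thick. Origin on the dial's vertical turning axis, at bench height; its x axis is the direction in which the tab points at the start (to within 0.06 rad), z is up. On it turns a white dial 120 mm across whose flat top is 40 mm above the bench.
- dial (a joint): Turning angle of the dial in rad about the vertical axis, positive anticlockwise seen from above; 0 when the tab points along the selector's x axis; end stops at +-1.6. A sprung ball clicks it into notches at -1.466, -0.733, 0, 0.733 and 1.466 rad (42 degrees apart). About 3 to 6 N at the tab starts a step; past the half-way point between two notches the dial snaps forward by itself into the next one, and it stays there.
- tab_mid (a point): The dial's push tab: an upright white fin 16 mm thick, 50 to 98 mm from the axis (middle web to 100) and 38 to 73 mm above the bench (web to 75); its outer 38 mm stand free beyond the dial's rim. Flat cheeks either side: dial_c3 left (anticlockwise), dial_c4 right (clockwise). This point: in its middle plane, 85 mm from the axis, 56 mm above the bench; x axis outward along the fin.
- tab_aim (a point): The point at which the tab points: on its middle plane, 122 mm from the axis, beyond the tab's end, 16 mm above the bench. In a notch with a plate it lies over the middle of that plate.
- plate_moss: The plate to select: fixed black plate 40 x 40 x 6 mm on the foot plate, 122 mm from the dial's axis, with a white raised emblem of three round domes set in a triangle. Top 14 mm (emblem 18 mm) above the bench. Origin at the middle of its underside. The four plates sit at the four notches other than the starting one, in any order.
- plate_tree: Another such plate; emblem a tree: one long bar crossed by two shorter bars. Origin as above.
- plate_pot: Another such plate; emblem a flower pot: a solid block under a wider rim bar. Origin as above.
- plate_ring: Another such plate; emblem a ring. Origin as above.
- start (a joint): Travel of the push button in m: 0 up, 0.006 fully down. Sprung: about 5 N holds it fully down, and it rises by itself.
- start_top (a point): Middle of the top face of the round steel push button (36 mm across), 22 mm above the bench, in a grey round housing 52 mm across and 12 mm high, fixed to the bench on the selector's left. Press straight down.
- sand_jar: Loose jar of sand, 56 mm across, 85 mm high, standing near the selector on its right. Origin under its middle. Leave alone.
- bonsai: Loose potted tree, pot 90 mm across, about 210 mm high in all, to the right. Origin under the pot's middle. Leave alone.
- brush: Loose brush, 170 mm long, lying on the bench beyond the push button. Leave alone.
Things that resemble listed ones, but are neither listed nor needed, are in the scene too. What is meant by the part that bears start is not orange, and is the larger of those in its own colour.

How it is judged (in metres and radians):
On the way, in this order (a step that is already met when the one before it is completed fails the run):
1. the dial's tab rests pointing at the moss plate (horizontal distance between tab_aim and plate_moss below 0.012 m and value of joint start below 0.0015 m), for 0.2 s.
2. the push button is pressed fully down with the dial so set (value of joint start above 0.0045 m and horizontal distance between tab_aim and plate_moss below 0.012 m), for 0.05 s.
At the end, for the whole second after the job is handed in: The tab rests pointing at the three-cushion plate (aim point within 12 mm of its middle), the button was then pressed at least 4.5 of its 6 mm and is up again (within 1.5 mm), and jar, potted tree and brush are within 20 mm of where they stood (all of step 1 and velocity of joint dial between -0.05 and 0.05 rad/s and distance of each of sand_jar, bonsai, brush from where it was at the start of the episode below 0.02 m); the robot touches nothing.
It fails at once if the button is pressed (over 3 mm) while the tab does not point at the moss plate (value of joint start above 0.003 m and horizontal distance between tab_aim and plate_moss above 0.014 m).
It fails at once if the tab is pinched: the fingers press on both of its cheeks at once (contact force between the fingers and dial_c3 above 1 N and contact force between the fingers and dial_c4 above 1 N).
It fails at once if the jar, the potted tree or the brush is moved more than 20 mm or lifted (distance of any of sand_jar, bonsai, brush from where it was at the start of the episode above 0.02 m).
It also fails if it takes over 48 s, if anything falls off the work surface, if the arm or the gripper's body presses on something with over 40 N, if the wrist force passes 120 N, or if a joint passes its speed limit or range.

### The arm

A 6-joint arm with a two-finger parallel gripper is mounted at the origin on the work surface. World frame = base frame: x ahead of the robot, y to its left, z up, the work surface at z = 0. Lengths are in m, angles in degrees, forces in N, time in s.
With the tool pointing down it reaches from about 0.3 to 0.75 m from the base axis. Payload 8.5 kg.
Tool frame: the origin (TCP) lies on the centre line of the jaws, within the pads' length; the fingertips stand 11 mm ahead of it and the grasp point (between the pads) lies 8 mm behind it; x points along the fingers, y is the direction in which the jaws open and shut, and the axes are right-handed (so a half turn about x gives the same grasp; the last joint's range is limited). The gripper opens to 85 mm and grips with 20 to 120 N. Pads are 22 mm wide; open, the fingers measure 114 mm over their backs; the gripper's body (76 mm by 85 mm) begins 54 mm behind the grasp point. The pads swing forward as they close: fully open they stand 13 mm farther back than shut.
Start: joints at [-82.351, 21.807, 74.336, -0, 83.858, -12.336], TCP at [0.188, -0.517, 0.242] pointing down, gripper open.
Joint ranges: [-178.18, 178.18], [-50.72, 133.34], [12.68, 142.11], [-81.47, 261.47], [9.98, 163.14], [-165.26, 165.26]. Speed limits (degrees/s): [136.94, 136.94, 180, 180, 180, 180].

### API

Orientations are given as a 3x3 rotation matrix whose columns are the frame's x, y, z axes.
In Python, from rig import env gives the robot as it stands.
- The arm moves only by the tool carry_out, never from a script. Its argument "motion" is a list that holds one entry, the list of rows, each a list of 7 numbers: the shift along the tool's x, y, z in cm, then the turn, a rotation vector about the tool's x, y, z in rad, then the finger opening in cm, from 0 to 8.54. A call has 1 to 5 rows; each row is the pose to reach, as a shift and turn from the pose commanded when the call began, along the tool's axes at that moment; what a row does not reach only later rows make up. A row lasts 1/12 s, in which the tool goes at most 41.7 mm and 7.16 degrees, less where a joint would pass 70% of its speed; a pose out of reach is approached as far as the arm can. A call with a gripper value outside its range is refused whole. The fingers move at their own pace and stop on an object; "grip_force" is the grip in N (left out, the last holds). Time passes only in rows, so rows that repeat a pose let the fingers close. It gives the time, the measured TCP pose, the force and the opening at its end, in the units of the state.
- env.observe(): the state, without advancing time (a new reading comes with each control period).
- env.get_image(name): name is "side" or "top"; returns a dict with "image" (420x560x3 uint8, red, green, blue), "fov_y" (degrees; the focal length in pixels is half the picture's height over the tangent of half this angle, whatever the lens; pixels are square), "cx", "cy" (the principal point, pixels), "R" (3x3) and "t" (3): a world point X has camera coordinates R X + t. Camera axes: x right, y down, z forward; pixel columns grow to the right and rows downward; lengths in m; the calibration is good to about 2 mm. A picture is of the moment at which its call begins. There is no depth.
- env.close_job(): hands the job in, once; it reports no verdict.
The state is a dict: "time_s": time; "q": joint angles; "qvel": joint speeds; "joint_efforts": joint torques, N m; "position": TCP position; "tool_rot": TCP orientation; "ft_force": force on the tool from outside, world axes, zero at the start; "wrist_torque": the same for the moment, N m; "grip_width": finger opening in m.
Only numpy, scipy, OpenCV 4.12 (cv2) and the standard library are available. Lean on these libraries where they do the work, as an engineer would, in place of code of your own. Each camera call takes 0.05 s, during which the arm holds its last target. There are 200 camera calls.

## Working session

There is one attempt and no reset: what is moved stays moved. The work goes in short steps, Python scripts to look and compute and a tool call to move; the robot and the scene stay as the last step left them, time stands still between calls to the robot, and variables do not carry over. Pictures are saved under pics/ and viewed, on a budget of 10 in all, crops included, one or two more only if the job needs it, and the job is handed in when it is done.

Besides the shell and the picture viewer there is one more tool, called after "Emit:" by a JSON object that holds its "api" and its "payload", one argument or row to a line. carry_out: Moves the arm, as the interface text tells. Its arguments: {"type":"object","properties":{"motion":{"type":"array","items":{"type":"array","items":{"type":"array","items":{"type":"number"}}}},"grip_force":{"type":"number"}},"required":["motion"]}

```bash
mkdir -p pics; cat > h.py <<'E'
from rig import env
import cv2,numpy as np,json
def snap(name,fn,crop=None,scale=1):
    d=env.get_image(name); im=d["image"][:,:,::-1]
    np.savez('pics/'+fn+'.npz',**{k:np.array(v) for k,v in d.items()})
    if crop: x0,y0,x1,y1=crop; im=im[y0:y1,x0:x1]
    im=cv2.resize(im,None,fx=scale,fy=scale,interpolation=cv2.INTER_CUBIC)
    cv2.imwrite('pics/'+fn+'.png',im); return d
def cal(fn):
    d=np.load('pics/'+fn+'.npz'); f=210/np.tan(np.radians(float(d['fov_y'])/2)); return d,f
def ray(fn,u,v,z):
    d,f=cal(fn); R=d['R'];t=d['t'];c=-R.T@t
    r=R.T@np.array([(u-float(d['cx']))/f,(v-float(d['cy']))/f,1]); return c+r*(z-c[2])/r[2]
def proj(fn,X):
    d,f=cal(fn); p=d['R']@np.array(X)+d['t']; return p[0]/p[2]*f+float(d['cx']),p[1]/p[2]*f+float(d['cy'])
E
python3 - <<'E'
from h import *
a=snap('top','top0',None,1.4);b=snap('side','side0',None,1.4)
for d in(a,b):print({k:v for k,v in d.items() if k!='image'})
s=env.observe();print(s)
E
```

```text
{'fov_y': 55.42258456661015, 'cx': 279.488815327861, 'cy': 214.82927245127118, 'R': array([[-0.02209816, -0.9994118 ,  0.02622439],
       [-0.98727166,  0.01768234, -0.15805696],
       [ 0.15750028, -0.02938336, -0.9870817 ]]), 't': array([-0.08745336,  0.55625528,  1.0015797 ])}
{'fov_y': 50.304928475059185, 'cx': 273.02295929877965, 'cy': 215.2579699241632, 'R': array([[-0.98683924, -0.16128863,  0.01158839],
       [-0.12727464,  0.73052052, -0.67092544],
       [ 0.09974709, -0.66357046, -0.74143426]]), 't': array([0.50345714, 0.16244378, 1.32821261])}
{'time_s': 0.1, 'q': array([-8.23518423e+01,  2.18385497e+01,  7.43771483e+01, -7.68864541e-04,
        8.38574183e+01, -1.23344534e+01]), 'qvel': array([-4.56910669e-02, -1.25861784e-01, -1.73918766e-01,  1.78977626e-02,
       -4.47483336e-05,  6.17821905e-02]), 'joint_efforts': array([ 3.33319978e-03, -4.49229026e+01, -2.31656653e+01, -2.10437543e-04,
        3.65402389e-03,  1.32291524e-05]), 'position': array([ 0.18792961, -0.51665304,  0.2417794 ]), 'tool_rot': array([[-1.83061505e-04,  3.41736180e-01, -9.39795909e-01],
       [ 1.26299114e-03, -9.39795096e-01, -3.41736130e-01],
       [-9.99999186e-01, -1.24951263e-03, -2.59569462e-04]]), 'ft_force': array([-0.4572427 ,  0.02120835, -0.63980695]), 'wrist_torque': array([ 0.02825019, -0.03450043, -0.03072006]), 'grip_width': 0.08576266523135685}
```

View pics/top0.png

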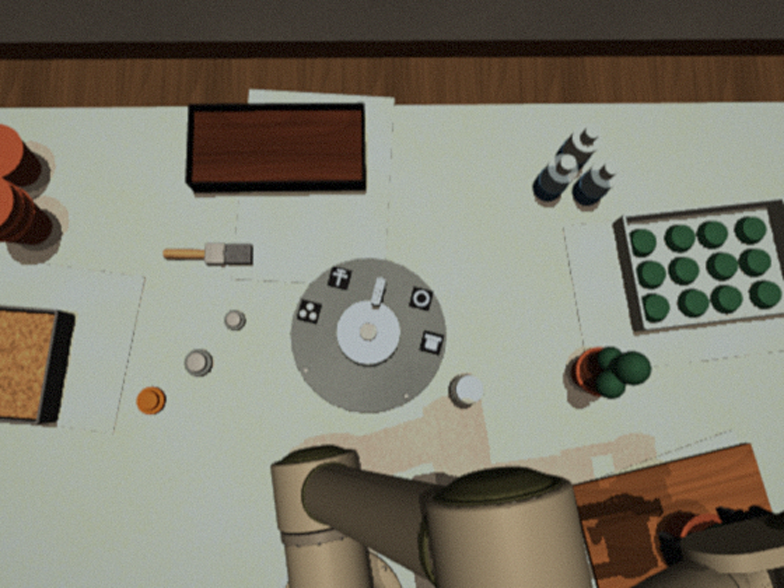

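View pics/side0.png

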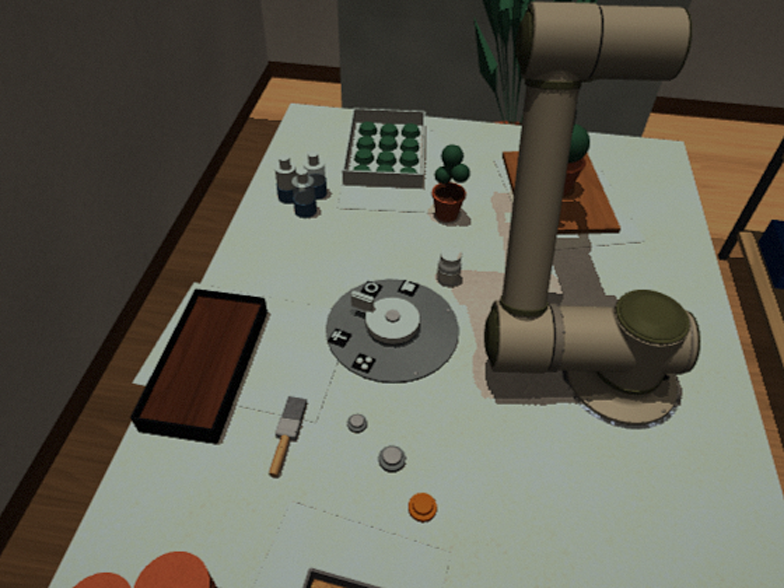

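The top view shows the tab at (378,290), with the moss plate at (309,311), two clicks anticlockwise. The tree plate is at (340,277), ring at (421,297) and pot at (431,342).

There are three button candidates: small grey (234,320), larger grey (198,362) and orange (151,400). By the description it is the larger grey one. I'll check this in a close crop and take the positions.

```bash
python3 - <<'E'
from h import *
for n,c in(('top0',(90,170,330,310)),('side0',(180,190,340,380))):
    d=np.load(f'pics/{n}.npz')['image'][:,:,::-1]; x0,y0,x1,y1=c
    k=3.3 if n=='top0' else 3; cv2.imwrite(f'pics/{n}c.png',cv2.resize(d[y0:y1,x0:x1],None,fx=k,fy=k,interpolation=cv2.INTER_CUBIC))
s=1.4
def P(n,u,v,z): return ray(n,u/s,v/s,z).round(4)
print('axis cap',P('top0',369,332,.045),P('side0',393,316,.045))
print('moss',P('top0',309,311,.016),P('side0',364,362,.016));print('tree',P('top0',340,277,.016),P('side0',340,338,.016))
print('ring',P('top0',421,297,.016));print('pot',P('top0',431,342,.016))
print('btn',P('top0',198,361,.022),P('side0',392,455,.022))
print('tabtip',P('top0',380,280,.075));print('jar',P('top0',467,390,.08))
print('small',P('top0',234,319,.02))
E
```

```text
axis cap [ 0.4966 -0.056   0.045 ] [ 0.495  -0.0507  0.045 ]
moss [0.5421 0.0582 0.016 ] [0.5394 0.0624 0.016 ]
tree [ 0.6073 -0.0014  0.016 ] [0.6029 0.0072 0.016 ]
ring [ 0.5654 -0.1569  0.016 ]
pot [ 0.4782 -0.1734  0.016 ]
btn [0.4509 0.2635 0.022 ] [0.4475 0.2711 0.022 ]
tabtip [ 0.5884 -0.0779  0.075 ]
jar [ 0.3866 -0.228   0.08  ]
small [0.5288 0.1992 0.02  ]
```

View pics/top0c.png

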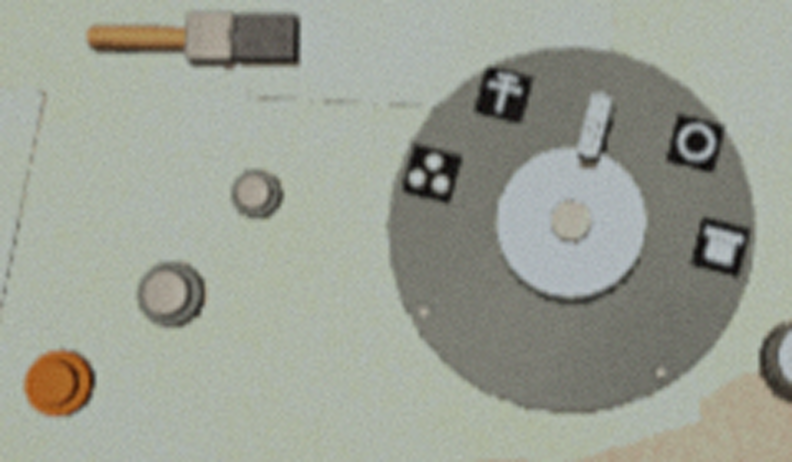

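The crop confirms the choice: the three domes are at (432,172), two clicks anticlockwise of the tab, and the larger grey button is at (170,293). The two cameras disagree by about 7 mm in y, so I'll refine on the arm itself. First I'll rise over the potted tree and close the fingers.

```bash
cat >> h.py <<'E'
def sh(*pts):
    s=env.observe(); p=s['position']; R=s['tool_rot']
    print('now',p.round(4),'F',s['ft_force'].round(1),'w',round(s['grip_width'],4),'t',round(s['time_s'],2))
    for X in pts: print(X,'->',(R.T@(np.array(X)-p)*100).round(1))
E
python3 -c "
from h import *
sh((.188,-.517,.35),(.561,-.123,.35))"
```

```text
now [ 0.1879 -0.5167  0.2418] F [-0.5  0.  -0.6] w 0.0858 t 0.1
(0.188, -0.517, 0.35) -> [-10.8   0.    0. ]
(0.561, -0.123, 0.35) -> [-10.8 -24.3 -48.5]
```

Emit:
{"api": "carry_out", "payload": {
  "motion": [
    [[-4,0,0,0,0,0,0],[-8,0,0,0,0,0,0],[-11,0,0,0,0,0,0],[-11,0,0,0,0,0,0]]
  ],
  "grip_force": 40
}}

```text
time_s: 0.43
position: [0.1882, -0.5178, 0.3585]
tool_rot: [[0.001, 0.342, -0.94], [-0.011, -0.94, -0.342], [-1.0, 0.01, 0.002]]
ft_force: [-0.1, -1.1, 0.9]
grip_width: 0.0388
```

Emit:
{"api": "carry_out", "payload": {
  "motion": [
    [[0,-1.8,-3.6,0,0,0,0],[0,-3.6,-7.2,0,0,0,0],[0,-5.4,-10.8,0,0,0,0],[0,-7.2,-14.4,0,0,0,0],[0,-9,-18,0,0,0,0]]
  ]
}}

```text
time_s: 0.85
position: [0.3272, -0.3691, 0.3518]
tool_rot: [[-0.0, 0.341, -0.94], [0.001, -0.94, -0.341], [-1.0, -0.001, 0.0]]
ft_force: [0.7, 0.1, 0.8]
grip_width: -0.0003
```

Emit:
{"api": "carry_out", "payload": {
  "motion": [
    [[0,-1.8,-3.6,0,0,0,0],[0,-3.6,-7.2,0,0,0,0],[0,-5.4,-10.8,0,0,0,0],[0,-7.2,-14.4,0,0,0,0],[0,-9,-18,0,0,0,0]]
  ]
}}

```text
time_s: 1.27
position: [0.4657, -0.2228, 0.3519]
tool_rot: [[-0.001, 0.342, -0.94], [0.001, -0.94, -0.342], [-1.0, -0.001, 0.0]]
ft_force: [1.5, -0.8, -0.4]
grip_width: 0.0002
```

Emit:
{"api": "carry_out", "payload": {
  "motion": [
    [[1,-1.8,-3.6,0,0,0,0],[3,-3.6,-7.2,0,0,0,0],[5,-5.4,-10.8,0,0,0,0],[8,-6.3,-12.6,0,0,0,0],[8,-6.3,-12.6,0,0,0,0]]
  ]
}}

```text
time_s: 1.68
position: [0.5621, -0.1181, 0.2655]
tool_rot: [[-0.009, 0.346, -0.938], [0.005, -0.938, -0.346], [-1.0, -0.008, 0.007]]
ft_force: [-0.5, -0.1, -2.0]
grip_width: 0.0002
```

```bash
python3 -c "
from h import *
sh((.561,-.123,.2),(.561,-.123,.056))"
```

```text
now [ 0.5621 -0.1181  0.2655] F [-0.5 -0.1 -2. ] w 0.0002 t 1.68
(0.561, -0.123, 0.2) -> [6.6 0.5 0.2]
(0.561, -0.123, 0.056) -> [21.   0.6  0.1]
```

Emit:
{"api": "carry_out", "payload": {
  "motion": [
    [[4,0.5,0,0,0,0,0],[8,0.5,0,0,0,0,0],[12,0.5,0,0,0,0,0],[15,0.5,0,0,0,0,0],[15,0.5,0,0,0,0,0]]
  ]
}}

```text
time_s: 2.1
position: [0.5604, -0.1264, 0.1167]
tool_rot: [[-0.01, 0.341, -0.94], [0.005, -0.94, -0.341], [-1.0, -0.008, 0.008]]
ft_force: [-1.1, 1.1, -0.0]
grip_width: -0.0003
```

```bash
python3 -c "
from h import *
snap('side','s1',(190,150,350,300),4)
sh((.561,-.123,.056))
p=env.observe()['position']; p[2]-=.011
for z in (p,[p[0],p[1],.04]): u,v=proj('s1',z);print(u,v,'crop',(u-190)*4,(v-150)*4)"
```

```text
now [ 0.5621 -0.1271  0.1204] F [ 1.3 -1.2 -0.3] w 0.0 t 2.15
(0.561, -0.123, 0.056) -> [ 6.4 -0.4 -0.1]
263.53203123269975 190.98259799959357 crop 294.128124930799 163.93039199837426
263.62143557079423 206.31891198808177 crop 294.48574228317693 225.27564795232706
```

View pics/s1.png

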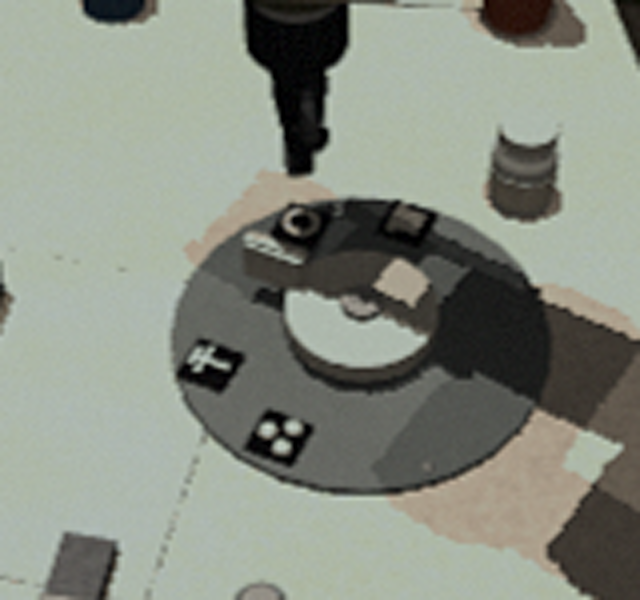

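The fingertips show at (299,172) against a predicted (294,164). So the side view reads y about 4 mm too high, and I trust the top view: axis about (0.496,-0.055). Next I lower beside the tab's clockwise cheek.

Emit:
{"api": "carry_out", "payload": {
  "motion": [
    [[3,0,0,0,0,0,0],[6,0,0,0,0,0,0],[6,0,0,0,0,0,0],[6,0,0,0,0,0,0]]
  ]
}}

```text
time_s: 2.48
position: [0.5639, -0.1276, 0.064]
tool_rot: [[0.001, 0.342, -0.94], [-0.0, -0.94, -0.342], [-1.0, 0.001, -0.001]]
ft_force: [-0.0, 0.0, 0.7]
grip_width: 0.0003
```

```bash
python3 -c "
from h import *
a=np.array([.496,-.055]);L=[]
for ph in [-15.8,-8,-1,6,13,20,27,34,41,48,55,60]:
  t=np.radians(ph);u=np.array([np.cos(t),np.sin(t)]);n=np.array([-u[1],u[0]])
  L.append((*(a+.08*u-.024*n).round(4),.057))
sh(*L)"
```

```text
now [ 0.5639 -0.1276  0.064 ] F [-0.   0.   0.7] w 0.0003 t 2.48
(np.float64(0.5664), np.float64(-0.0999), 0.057) -> [ 0.7 -2.5 -1.2]
(np.float64(0.5719), np.float64(-0.0899), 0.057) -> [ 0.7 -3.3 -2. ]
(np.float64(0.5756), np.float64(-0.0804), 0.057) -> [ 0.7 -4.  -2.7]
(np.float64(0.5781), np.float64(-0.0705), 0.057) -> [ 0.7 -4.9 -3.3]
(np.float64(0.5793), np.float64(-0.0604), 0.057) -> [ 0.7 -5.8 -3.7]
(np.float64(0.5794), np.float64(-0.0502), 0.057) -> [ 0.7 -6.7 -4.1]
(np.float64(0.5782), np.float64(-0.0401), 0.057) -> [ 0.7 -7.7 -4.3]
(np.float64(0.5757), np.float64(-0.0302), 0.057) -> [ 0.7 -8.7 -4.4]
(np.float64(0.5721), np.float64(-0.0206), 0.057) -> [ 0.7 -9.8 -4.4]
(np.float64(0.5674), np.float64(-0.0116), 0.057) -> [  0.7 -10.8  -4.3]
(np.float64(0.5615), np.float64(-0.0032), 0.057) -> [  0.7 -11.8  -4. ]
(np.float64(0.5568), np.float64(0.0023), 0.057) -> [  0.7 -12.4  -3.8]
```

Emit:
{"api": "carry_out", "payload": {
  "motion": [
    [[0.6,-1.3,-0.6,0,0,0,0],[0.7,-2.5,-1.2,0,0,0,0],[0.7,-2.9,-1.6,0,0,0,0],[0.7,-3.3,-2.0,0,0,0,0],[0.7,-3.6,-2.4,0,0,0,0]]
  ]
}}

```text
time_s: 2.9
position: [0.5739, -0.0844, 0.0563]
tool_rot: [[0.0, 0.343, -0.939], [-0.001, -0.939, -0.343], [-1.0, 0.001, -0.0]]
ft_force: [-2.6, -2.2, 0.7]
grip_width: -0.0003
```

Emit:
{"api": "carry_out", "payload": {
  "motion": [
    [[0,-0.4,-0.3,0,0,0,0],[0,-0.8,-0.6,0,0,0,0],[0,-1.3,-0.9,0,0,0,0],[0,-1.7,-1.1,0,0,0,0],[0,-2.1,-1.3,0,0,0,0]]
  ]
}}

```text
time_s: 3.32
position: [0.5788, -0.0602, 0.0553]
tool_rot: [[0.0, 0.342, -0.94], [0.0, -0.94, -0.342], [-1.0, -0.0, -0.0]]
ft_force: [-0.2, -0.3, 0.4]
grip_width: -0.0002
```

```bash
python3 -c "
from h import *
snap('top','t2',(170,150,340,310),4)
sh((.561,-.0032,.057))"
```

```text
now [ 0.5788 -0.0595  0.0553] F [0.5 0.4 0.2] w -0.0001 t 3.37
(0.561, -0.0032, 0.057) -> [-0.2 -5.9 -0.3]
```

View pics/t2.png

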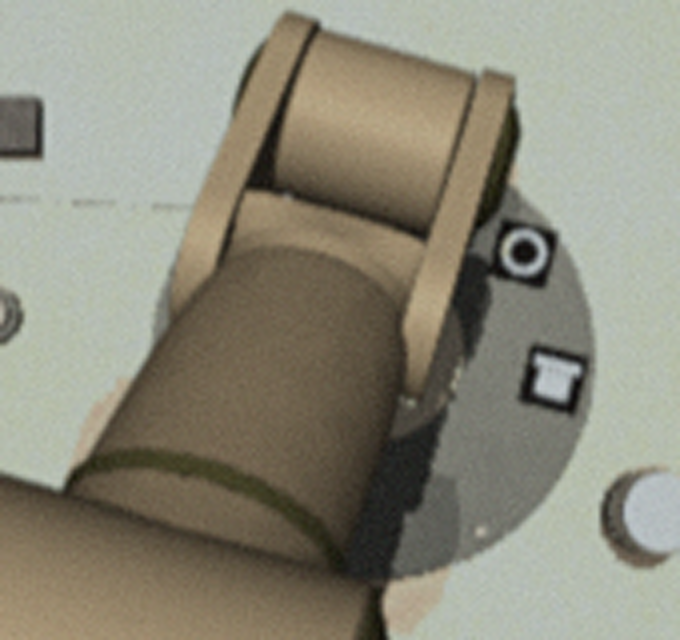

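The arm hides the dial from above. The force rose to about 3 N and then dropped, which fits the first click. I continue round.

Emit:
{"api": "carry_out", "payload": {
  "motion": [
    [[0,-0.9,-0.4,0,0,0,0],[0,-1.9,-0.6,0,0,0,0],[0,-2.4,-0.7,0,0,0,0],[0,-2.9,-0.7,0,0,0,0],[0,-3.4,-0.7,0,0,0,0]]
  ]
}}

```text
time_s: 3.78
position: [0.5735, -0.0264, 0.0553]
tool_rot: [[0.0, 0.342, -0.94], [-0.001, -0.94, -0.342], [-1.0, 0.001, 0.0]]
ft_force: [-0.3, -3.3, -0.2]
grip_width: 0.0002
```

Emit:
{"api": "carry_out", "payload": {
  "motion": [
    [[0,-0.6,0,0,0,0,0],[0,-1.1,0.1,0,0,0,0],[0,-1.6,0.1,0,0,0,0],[0,-2.1,0.3,0,0,0,0],[0,-2.6,0.4,0,0,0,0]]
  ]
}}

```text
time_s: 4.2
position: [0.5605, -0.0027, 0.0553]
tool_rot: [[-0.0, 0.342, -0.94], [0.001, -0.94, -0.342], [-1.0, -0.001, 0.0]]
ft_force: [-1.0, -0.1, 0.1]
grip_width: 0.0001
```

```bash
python3 -c "
from h import *
snap('side','s3',(190,150,350,300),4)
sh((.561,-.0032,.057))"
```

```text
now [ 0.5599 -0.002   0.0553] F [-0.7  1.   0.2] w -0.0001 t 4.25
(0.561, -0.0032, 0.057) -> [-0.2  0.1 -0.1]
```

View pics/s3.png

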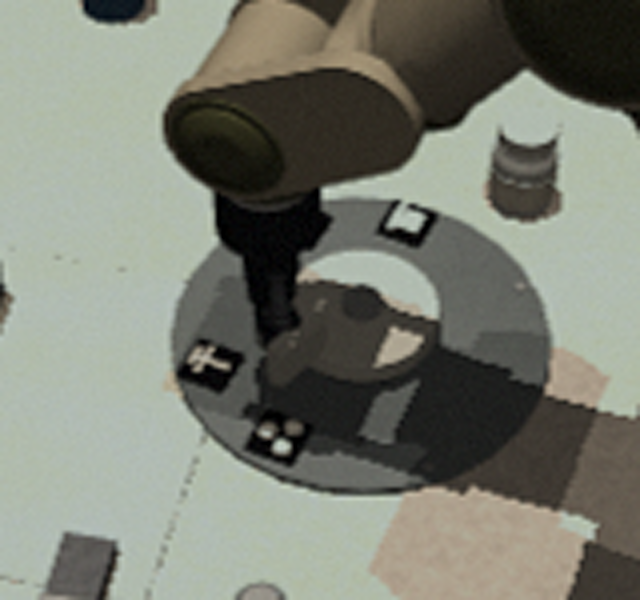

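Emit:
{"api": "carry_out", "payload": {
  "motion": [
    [[0,1.0,0,0,0,0,0],[0,1.5,0,0,0,0,0],[-4,1.5,0,0,0,0,0],[-8,1.5,0,0,0,0,0],[-12,1.5,0,0,0,0,0]]
  ]
}}

```text
time_s: 4.67
position: [0.5661, -0.0185, 0.1766]
tool_rot: [[-0.001, 0.341, -0.94], [0.0, -0.94, -0.341], [-1.0, -0.001, 0.001]]
ft_force: [0.2, -0.4, -0.8]
grip_width: -0.0003
```

Emit:
{"api": "carry_out", "payload": {
  "motion": [
    [[0,-4,0.2,0,0,0,0],[0,-8,0.4,0,0,0,0],[0,-12,0.6,0,0,0,0],[0,-16,0.8,0,0,0,0],[0,-20,1,0,0,0,0]]
  ]
}}

```text
time_s: 5.08
position: [0.488, 0.1677, 0.1755]
tool_rot: [[0.001, 0.34, -0.94], [0.0, -0.94, -0.34], [-1.0, 0.0, -0.001]]
ft_force: [1.3, -0.1, 0.9]
grip_width: -0.0002
```

Emit:
{"api": "carry_out", "payload": {
  "motion": [
    [[0,-4,0.1,0,0,0,0],[0,-8,0.2,0,0,0,0],[0,-11.5,0.3,0,0,0,0],[0,-11.5,0.3,0,0,0,0]]
  ]
}}

```text
time_s: 5.42
position: [0.4444, 0.278, 0.1755]
tool_rot: [[-0.0, 0.346, -0.938], [0.002, -0.938, -0.346], [-1.0, -0.001, -0.0]]
ft_force: [-1.4, 0.7, 0.6]
grip_width: 0.0002
```

```bash
python3 -c "
from h import *
snap('top','t4',(90,150,330,310),3.3)
snap('side','s4',(190,190,340,370),3.3)
sh((.45,.265,.175))
a=cv2.imread('pics/t4.png');b=cv2.imread('pics/s4.png')
h=min(a.shape[0],b.shape[0]);k=.55
im=np.hstack([cv2.resize(a,(480,320)),cv2.resize(b,(267,320))]);cv2.imwrite('pics/c4.png',im)
p=env.observe()['position'];p[2]-=.011;u,v=proj('s4',p);print((u-190)*320/180+480,(v-190)*320/180)"
```

```text
now [0.4463 0.2745 0.1753] F [ 1.1 -0.8  0.4] w 0.0001 t 5.52
(0.45, 0.265, 0.175) -> [ 0.  1. -0.]
642.9374808281949 190.65001436019674
```

View pics/c4.png

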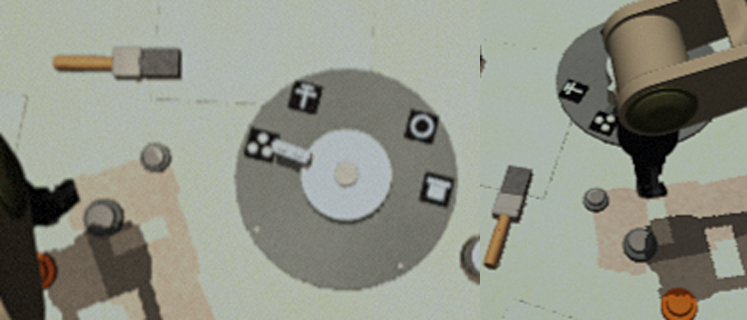

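The tab now points straight at the moss plate in the top view: the tab at (290,153) lies on the line from the axis (346,174) to the plate (262,144). Brush and jar have not moved. Next I go down over the larger grey button.

Emit:
{"api": "carry_out", "payload": {
  "motion": [
    [[4,1,0,0,0,0,0],[8,1,0,0,0,0,0],[11,1,0,0,0,0,0],[11,1,0,0,0,0,0],[11,1,0,0,0,0,0]]
  ]
}}

```text
time_s: 5.93
position: [0.4503, 0.2634, 0.0651]
tool_rot: [[-0.002, 0.34, -0.94], [-0.001, -0.94, -0.34], [-1.0, 0.0, 0.002]]
ft_force: [0.8, 0.1, 0.3]
grip_width: -0.0003
```

```bash
python3 -c "
from h import *
snap('side','s5',(220,260,340,360),4)
sh((.45,.265,.035))"
```

```text
now [0.451  0.2639 0.0665] F [ 0.6 -0.3 -0.6] w 0.0 t 5.98
(0.45, 0.265, 0.035) -> [ 3.1 -0.1  0.1]
```

View pics/s5.png

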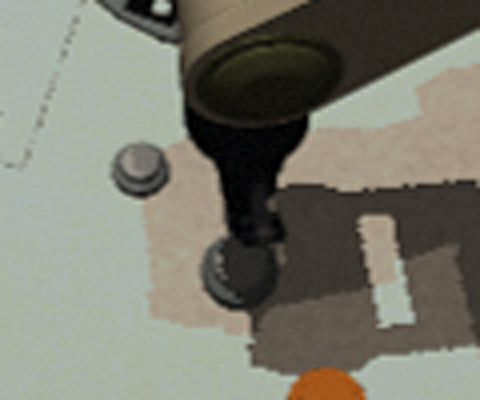

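The tip ends at about (252,240), over the button at (240,268). After the drop it should land near the button's middle, a few mm towards −x, so I nudge +x 4 mm and press slowly.

Emit:
{"api": "carry_out", "payload": {
  "motion": [
    [[1.5,0,-0.4,0,0,0,0],[3,0,-0.4,0,0,0,0],[3.3,0,-0.4,0,0,0,0],[3.3,0,-0.4,0,0,0,0]]
  ]
}}

```text
time_s: 6.32
position: [0.4543, 0.2659, 0.0336]
tool_rot: [[0.002, 0.341, -0.94], [0.0, -0.94, -0.341], [-1.0, 0.0, -0.002]]
ft_force: [0.1, 0.2, -0.2]
grip_width: 0.0001
```

Emit:
{"api": "carry_out", "payload": {
  "motion": [
    [[0.2,0,0,0,0,0,0],[0.4,0,0,0,0,0,0],[0.4,0,0,0,0,0,0]]
  ]
}}

```text
time_s: 6.57
position: [0.4544, 0.2661, 0.0294]
tool_rot: [[0.003, 0.342, -0.94], [0.001, -0.94, -0.342], [-1.0, 0.0, -0.003]]
ft_force: [2.1, -0.9, 3.4]
grip_width: -0.0004
```

Emit:
{"api": "carry_out", "payload": {
  "motion": [
    [[0.2,0,0,0,0,0,0],[0.3,0,0,0,0,0,0],[0.35,0,0,0,0,0,0],[0.35,0,0,0,0,0,0],[0.35,0,0,0,0,0,0]]
  ]
}}

```text
time_s: 6.98
position: [0.4545, 0.2661, 0.0268]
tool_rot: [[0.004, 0.342, -0.94], [0.001, -0.94, -0.342], [-1.0, 0.001, -0.004]]
ft_force: [-1.3, -2.5, 20.4]
grip_width: -0.0001
```

The force is 20 N at the stop, 6 mm below first contact, so the button is fully down. Now I release and retreat.

Emit:
{"api": "carry_out", "payload": {
  "motion": [
    [[-1,0,0,0,0,0,0],[-4,0,0,0,0,0,0],[-8,0,0,0,0,0,0],[-12,0,0,0,0,0,0],[-16,0,0,0,0,0,0]]
  ]
}}

```text
time_s: 7.4
position: [0.4525, 0.2659, 0.1865]
tool_rot: [[-0.002, 0.342, -0.94], [-0.0, -0.94, -0.342], [-1.0, -0.0, 0.002]]
ft_force: [-0.1, 0.1, 0.3]
grip_width: 0.0003
```

Emit:
{"api": "carry_out", "payload": {
  "motion": [
    [[0,0,3,0,0,0,0],[0,0,6,0,0,0,0],[0,0,9,0,0,0,0],[0,0,11,0,0,0,0],[0,0,11,0,0,0,0]]
  ]
}}

```text
time_s: 7.82
position: [0.3462, 0.2276, 0.1847]
tool_rot: [[-0.003, 0.342, -0.94], [-0.001, -0.94, -0.342], [-1.0, -0.0, 0.003]]
ft_force: [-0.0, 0.5, 1.0]
grip_width: 0.0001
```

```bash
python3 -c "
from h import *
snap('top','t6',None,1)
snap('side','s6',None,1)
a=cv2.imread('pics/t6.png')[150:310,90:350];b=cv2.imread('pics/s6.png')[180:380,180:380]
cv2.imwrite('pics/c6.png',np.hstack([cv2.resize(a,(520,320)),cv2.resize(b,(280,280)) if 0 else cv2.resize(b,(280,320))]))
sh()"
```

```text
now [0.3498 0.2285 0.1851] F [ 1.2 -0.2  0.5] w 0.0001 t 7.92
```

View pics/c6.png

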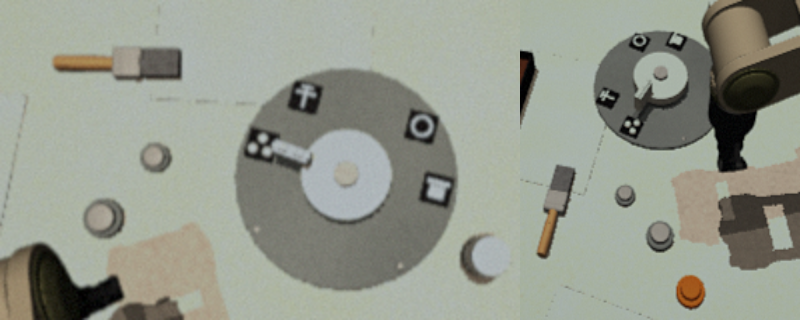

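The tab still points at the moss plate: tab (292,153), plate (262,144). The button at (103,217) is up again, and the brush and jar stand where they were. The arm is clear, so I hand in.

```bash
python3 -c "
from h import *
print(env.close_job())"
```

```text
the job is handed in; nothing more can be done
None
```

The watering selector is set to moss and the push button has been pressed and released; the job is handed in, and no verdict was reported.

- **Dial:** I pushed the tab two clicks anticlockwise with the closed fingers, touching only its clockwise cheek. The top view afterwards showed it pointing straight at the three-dome plate, and it still did at the end.
- **Button:** I pressed the larger grey button until it met its stop, at 20 N and about 6 mm below first contact. In the last pictures it appears to be up again, but I judged that by eye and did not measure it.
- **Other things:** The brush and jar stand where they were in the last pictures. The potted tree was outside those crops; the arm only crossed it with the tool about 35 cm up.
- **Finish:** The arm ended clear, with force readings near zero, after about 8 s of the 48 s.

One check disagreed: the two cameras differed by up to about 9 mm in y. I settled this by comparing with the fingertips' known position, which showed the side view reading about 4 mm too high.

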